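# Seat the bearing block and hold the belt tensioner back

### The arm

A 6-joint arm with a two-finger parallel gripper is mounted at the origin on a cart in front of the work surface, level with it; the furniture and walls round the work are solid. World frame = base frame: x ahead of the robot, y to its left, z up, the work surface at z = 0. Lengths are in m, angles in rad, forces in N, time in s.
With the tool pointing down it reaches from about 0.375 to 0.9 m from the base axis. Payload 3.1 kg.
Tool frame: the origin (TCP) lies at the very end of the fingers, on their centre line; the grasp point (between the pads) lies 19 mm behind it (robot.grip_depth is the distance from the TCP to the grasp point, in m); z points along the fingers, y is the direction in which the jaws open and shut (so a half turn about z gives the same grasp; the last joint's range is limited). The gripper opens to 87 mm and grips with 3 to 60 N. Pads are 19 mm wide; open, the fingers measure 117 mm over their backs; the gripper's body (75 mm by 190 mm) begins 51 mm behind the grasp point.
Start: joints at [1.099, 0.527, 1.433, -0, 1.181, -0.178], TCP at [0.18, 0.598, 0.223] pointing down, gripper open.
Joint ranges: [-3.08, 3.08], [-0.75, 2.2], [0.22, 2.44], [-1.43, 4.57], [0, 2.65], [-2.85, 2.85]. Speed limits (rad/s): [2.79, 2.79, 3.14, 3.14, 3.14, 3.14].

### API

Orientations are given as a unit quaternion [x, y, z, w].
In Python, from rig import robot gives the robot as it stands.
- The arm moves only by the tool drive_tool, never from a script. Its argument "series" is a list of rows, each a list of 7 numbers: the shift along the tool's x, y, z in m, then the turn, a rotation vector about the tool's x, y, z in degrees, then the opening, from 0 (shut) to 1 (fully open). A call has 1 to 5 rows; each row shifts and turns the commanded pose from where the row before left it, along the tool's axes as they then stand; what a row does not reach is not made up. A row lasts 1/8 s, in which the tool goes at most 62.5 mm and 10.7 degrees, less where a joint would pass 70% of its speed; a pose out of reach is approached as far as the arm can. A call is refused whole if a number of a shift passes 0.0625 or a number of a turn 10.7, either way. A call with a gripper value outside its range is refused whole. The fingers move at their own pace and stop on an object; "squeeze" is the grip in N (left out, the last holds). Time passes only in rows, so rows that do not move let the fingers close. It gives the time, the measured TCP pose, the force and the opening at its end, in the units of the state.
- robot.get_obs(): the state, without advancing time (a new reading comes with each control period).
- robot.camera(name): name is "side" or "top" or "wrist"; returns (picture, depth): 384x512x3 uint8, blue, green, red; 384x512 float32, m along the optical axis (not along the pixel's ray), 0 where there is no reading.
- robot.camera_model(name): a dict with "fx", "fy", "cx", "cy" (pixels), "k1" (the pictures are not rectified: a ray, as slopes to the right and down, at radius r is drawn at 1 + k1 r^2 times it, then the intrinsics apply), "R" (3x3) and "t" (3): a world point X has camera coordinates R X + t. Camera axes: x right, y down, z forward; pixel columns grow to the right and rows downward; lengths in m; the calibration is good to about 2 mm. A picture is of the moment at which its call begins: read the wrist's pose just before it. camera_model takes no time and is no camera call; for the wrist camera it gives the pose at the moment of the call.
- robot.hand_in(): hands the job in, once; it reports no verdict.
The state is a dict: "time": time; "q": joint angles; "joint_velocities": joint speeds; "joint_torque": joint torques, N m; "position": TCP position; "tool_rot": TCP orientation; "ft_force": force on the tool from outside, world axes, zero at the start; "moment": the same for the moment, N m; "grip_width": finger opening in m.
Only numpy, scipy, OpenCV 4.12 (cv2) and the standard library are available. Lean on these libraries where they do the work, as an engineer would, in place of code of your own. Each camera call takes 0.05 s, during which the arm holds its last target. There are 200 camera calls.

### The job

Set the loose bearing block down flat and square in the empty nest of the opened stirrer base and let go of it. Then push the sprung tensioner arm back by its thumb post with your fingers, past its ratchet click and on until it is at or nearly at its back stop, and finish while still holding it there, clear of the catch, so that I can slip the belt on. Leave the small things round about where they are.

Things in the scene. Friction and masses are not known exactly. Their poses are not given: they have to be found in the camera images.
- stirrer: Opened stirrer base, fixed: white housing 190 mm deep (own x) by 280 mm wide (own y), metal deck 40 mm above the bench. Origin under its centre, on the bench; x points from its front (knob, rocker) to its rear, y to its left. Motor pulley at own x 0, y -60 mm, top 52 mm over the deck; at the front edge a grey box and a terminal strip, up to 16 mm high; corner bosses 12 mm high.
- nest_floor (a point): Centre of the floor of the empty nest, on the deck at the left; axes as the stirrer's. The nest is two U-shaped steel cups, walls 12 mm high, that take the block's two ends: inside 67 mm along x by 39 mm along y. Between the cups the sides are open over 43 mm of x for fingers on the block's long sides; 25 mm and more beside them is bare deck.
- block_center (a point): Centre of the loose bearing block's body, 20 mm above its underside: aluminium, 64 mm (x) by 36 mm (y) by 40 mm high, foot edges bevelled 2.5 mm, 0.17 to 0.35 kg. On top sits a pulley of 30 mm diameter, in the middle, to 57 mm above the underside. Grip the two long sides (36 mm apart, along y). Seated, its underside is on the nest floor and x lies along the nest's x; either way round is right.
- tensioner_pivot (a point): Pivot of the tensioner arm, at the right rear of the stirrer, 30 mm above the deck; axes as the stirrer's, the pivot axis is z. The arm is a flat steel bar 14 mm wide, 26 to 34 mm above the deck, with a black roller 98 mm out and the thumb post 135 mm out.
- thumb_post (a point): Middle of the upright thumb post at the arm's free end, 52 mm above the deck, moving with the arm: steel, 14 mm diameter, standing free from 34 to 70 mm above the deck. Push its side that faces the stirrer's front; it swings clockwise seen from above, about the pivot at 135 mm, to the stirrer's rear and a little to its left. About 5 N at rest, up to 12 N far back.
- tensioner_angle (a joint): Angle of the sprung tensioner arm about its pivot, rad: 0 at rest, grows as it is pushed back, 0.50 at the back stop. At about 0.30 the pawl clicks in behind a tooth; an arm let go after that springs back onto the catch at about 0.29. Held clear of the catch means more than 0.38.
- pawl (a joint): Travel of the spring-loaded pawl slider, m: 0 with its nose down between the ratchet teeth, up to about 0.004 while the tooth pushes it aside, 0 again after the click. It needs no handling.
- petri_dish: Covered petri dish, 61 mm across, 14 mm high, origin under its centre. A bystander.
- marker: Marker pen lying on the bench, 135 mm long, 17 mm thick. A bystander.
- vial: Small screw-cap vial, 22 mm across, 46 mm high, origin under its centre. A bystander.
- tensioner: The tensioner arm with roller and thumb post, origin on the pivot axis at deck height.
There are look-alikes about, which are no part of the job. What is shaped like the part that bears block_center but turquoise is not meant.

How it is judged:
On the way, in this order (a step that is already met when the one before it is completed fails the run):
1. the block sits flat and square in the nest, let go, the tensioner arm still at rest (x of block_center in the frame of nest_floor between -0.003 and 0.003 m and y of block_center in the frame of nest_floor between -0.003 and 0.003 m and z of block_center in the frame of nest_floor between 0.0175 and 0.0225 m and angle between block_center's own z axis and vertical below 0.05 rad and angle between the x axis of block_center and the x axis of nest_floor, either way round below 0.07 rad and contact force between the fingers and bearing_block below 0.3 N and value of joint tensioner_angle below 0.1 rad), for 0.2 s.
2. the fingers have pushed the arm back past the click and clear of the catch (value of joint tensioner_angle above 0.38 rad and value of joint pawl below 0.0015 m and contact force between the fingers and tensioner above 2 N), for 0.2 s.
At the end, for the whole second after the job is handed in: The block is seated (within 3 mm, flat within 0.05 rad, square within 0.07 rad) and not touched; the fingers hold the tensioner arm above 0.38 rad, beyond the catch, with over 2 N, and the pawl is down (all of step 2 and x of block_center in the frame of nest_floor between -0.003 and 0.003 m and y of block_center in the frame of nest_floor between -0.003 and 0.003 m and z of block_center in the frame of nest_floor between 0.0175 and 0.0225 m and angle between block_center's own z axis and vertical below 0.05 rad and angle between the x axis of block_center and the x axis of nest_floor, either way round below 0.07 rad and contact force between the fingers and bearing_block below 0.3 N and velocity of joint tensioner_angle below 0.1 rad/s and linear speed of bearing_block below 0.02 m/s); the arm keeps its last pose, push and grip.
It fails at once if a bystander is moved more than 20 mm (distance of any of petri_dish, marker, vial from where it was at the start of the episode above 0.02 m).
It also fails if it takes over 51 s, if anything falls off the work surface, if the arm or the gripper's body presses on something with over 40 N, if the wrist force passes 120 N, or if a joint passes its speed limit or range.

## Working session

There is one attempt and no reset: what is moved stays moved. The work goes in short steps, Python scripts to look and compute and a tool call to move; the robot and the scene stay as the last step left them, time stands still between calls to the robot, and variables do not carry over. Pictures are saved under pics/ and viewed, about 8 in all and at most 12, crops included, and the job is handed in when it is done.

Besides the shell and the picture viewer there is one more tool, called after "Call:" by a JSON object that holds its "method" and its "body", one argument or row to a line. drive_tool: Moves the arm, as the interface text tells. Its arguments: {"type":"object","properties":{"series":{"type":"array"},"squeeze":{"type":"number"}},"required":["series"]}

```bash
mkdir -p pics; ls
cat > h.py <<'E'
from rig import robot
import numpy as np, cv2
def ray(m,u,v):
    xd=(u-m["cx"])/m["fx"]; yd=(v-m["cy"])/m["fy"]; x,y=xd,yd
    for _ in range(20):
        s=1+m["k1"]*(x*x+y*y); x,y=xd/s,yd/s
    R=np.array(m["R"]);t=np.array(m["t"])
    return -R.T@t, R.T@np.array([x,y,1.0])
def onplane(m,u,v,z):
    o,d=ray(m,u,v); return o+d*(z-o[2])/d[2]
def atdepth(m,u,v,D):
    o,d=ray(m,u,v); return o+d*D
def cloud(m,D):
    v,u=np.indices(D.shape); K=np.array([[m["fx"],0,m["cx"]],[0,m["fy"],m["cy"]],[0,0,1.]])
    xd=(u-m["cx"])/m["fx"]; yd=(v-m["cy"])/m["fy"]; x,y=xd,yd
    for _ in range(20):
        s=1+m["k1"]*(x*x+y*y); x,y=xd/s,yd/s
    P=np.stack([x*D,y*D,D],-1)-np.array(m["t"])
    return P@np.array(m["R"])
def proj(m,X):
    c=np.array(m["R"])@X+np.array(m["t"]); x,y=c[:2]/c[2]; s=1+m["k1"]*(x*x+y*y)
    return m["fx"]*x*s+m["cx"], m["fy"]*y*s+m["cy"]
E
python3 - <<'E'
from h import *
for n in("top","side"):
    m=robot.camera_model(n); im,D=robot.camera(n)
    np.savez(f"{n}0.npz",im=im,D=D); 
    cv2.imwrite(f"pics/{n}0.png",cv2.resize(im,(800,600)))
    print(n,{k:np.round(v,3).tolist() for k,v in m.items()}, -np.array(m["R"]).T@m["t"])
print(robot.get_obs())
E
```

```text
pics
top {'fx': 481.212, 'fy': 481.212, 'cx': 264.165, 'cy': 195.067, 'k1': -0.081, 'R': [[-0.1, -0.995, -0.006], [-0.973, 0.099, -0.21], [0.21, -0.015, -0.978]], 't': [0.312, 0.434, 1.049]} [0.23314649 0.28326645 1.11880507]
side {'fx': 420.057, 'fy': 420.057, 'cx': 252.245, 'cy': 192.137, 'k1': -0.015, 'R': [[0.953, -0.303, 0.012], [-0.127, -0.436, -0.891], [0.275, 0.848, -0.454]], 't': [-0.347, 0.238, 0.693]} [ 0.17057375 -0.58901143  0.5302267 ]
{'time': 0.1, 'q': array([ 1.09948579e+00,  5.28361377e-01,  1.43375878e+00, -3.72426181e-05,
        1.18142730e+00, -1.78491884e-01]), 'joint_velocities': array([-8.18434930e-05, -1.56749870e-03, -1.58990847e-04, -4.20240161e-04,
        8.51090276e-04, -1.43842580e-03]), 'joint_torque': array([-5.42971175e-04, -4.40984738e+01, -1.77149552e+01,  6.34460896e-02,
        5.34635433e-02, -3.65231199e-05]), 'position': array([0.18007998, 0.59780523, 0.22168166]), 'tool_rot': array([ 1.45879741e-01,  9.89301848e-01, -9.31764578e-04, -2.95682244e-04]), 'ft_force': array([-0.14975213, -0.47874125, -0.35008939]), 'moment': array([-0.04155854,  0.02190307, -0.04371194]), 'grip_width': 0.0872292933258968}
```

View pics/top0.png

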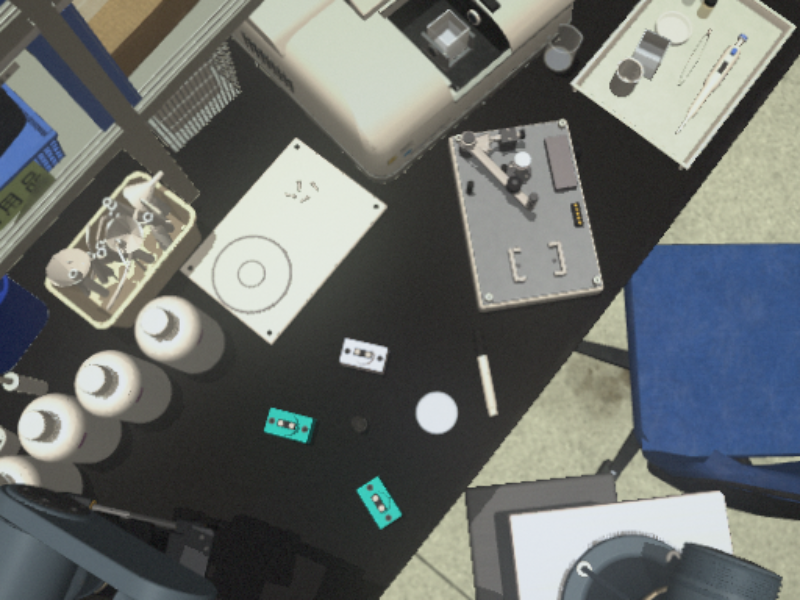

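View pics/side0.png

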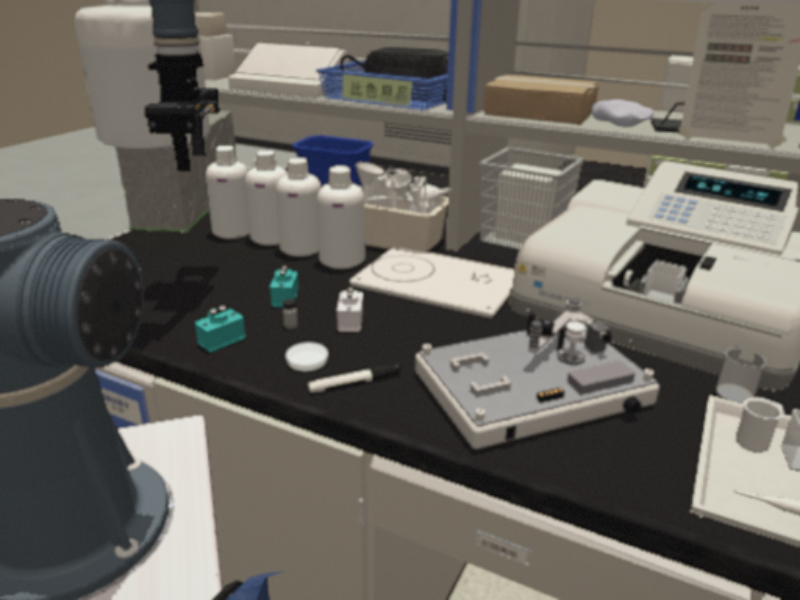

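The top view (800x600) shows the silver block at (363,355), with turquoise look-alikes at (289,425) and (379,502). The stirrer is centred near (527,213), with its front to the right and the nest cups at (517,264) and (557,258). The tensioner pivot is near (467,140) and the thumb post near (533,200). Also visible are the dish (437,412), the marker (487,385) and the vial (360,424). The only non-turquoise block is the silver one, so that is the one meant.

Run:
```python
from h import *
m=robot.camera_model("top"); f=np.load("top0.npz"); im,D=f["im"],f["D"]
P=cloud(m,D); s=512/800
def box(n,u0,v0,u1,v1,z0,z1,extra=None):
    M=np.zeros(D.shape,bool); M[int(v0*s):int(v1*s),int(u0*s):int(u1*s)]=1
    M&=(P[...,2]>z0)&(P[...,2]<z1)&(D>0)
    Q=P[M]; 
    if len(Q)<4: print(n,len(Q)); return
    r=cv2.minAreaRect((Q[:,:2]*1000).astype(np.float32))
    print(n,len(Q),"c",np.round(r[0],1),"size",np.round(r[1],1),"ang",round(r[2],1),"med",np.round(np.median(Q,0),4)); return Q
box("bench",300,440,340,500,-.05,.05)
box("stirrer",435,110,615,320,.025,.05)
box("deckmid",530,220,545,290,.02,.06)
box("block top",330,330,395,385,.030,.048)
box("block pul",330,330,395,385,.050,.07)
box("cup",500,235,580,290,.046,.06)
box("cupL",500,235,535,290,.046,.06)
box("cupR",540,235,580,290,.046,.06)
box("post",522,190,545,212,.08,.13)
box("pulley",505,145,535,172,.08,.10)
box("arm",450,120,545,220,.06,.08)
box("vial",345,410,375,440,.03,.06)
box("dish",410,385,465,440,.007,.03)
box("marker",470,325,505,425,.008,.03)
hsv=cv2.cvtColor(im,cv2.COLOR_BGR2HSV)
for c in((363,355),(289,425),(379,502)): print(c,hsv[int(c[1]*s)+5,int(c[0]*s)])
a=cv2.resize(im[65:205,275:395],None,fx=5,fy=4.2,interpolation=cv2.INTER_CUBIC)
b=cv2.resize(im[200:250,205:260],(220,200),interpolation=cv2.INTER_CUBIC)
o=np.zeros((a.shape[0],800,3),np.uint8); a=cv2.resize(im[65:205,275:395],(504,588),interpolation=cv2.INTER_CUBIC);o[:588,:504]=a;o[:200,520:740]=b
cv2.imwrite("pics/crop1.png",o)
```

```text
bench 974 c [243.6 427.1] size [56.4 86. ] ang 85.3 med [ 0.2433  0.4269 -0.0008]
stirrer 7338 c [613.6  87.9] size [319.4 225.3] ang 3.5 med [0.5668 0.0854 0.0392]
deckmid 404 c [526.5  75.1] size [ 20.3 110.2] ang 82.5 med [0.5248 0.0754 0.0393]
block top 330 c [398.4 344.6] size [63.9 36.4] ang 70.9 med [0.3956 0.3421 0.0393]
block pul 105 c [398.1 345.2] size [27.1 25.2] ang 83.8 med [0.3983 0.3449 0.0534]
cup 189 c [509.6  77.6] size [52.2 78. ] ang 3.7 med [0.5095 0.0575 0.0509]
cupL 94 c [507.7 107.8] size [51.4 17.4] ang 1.0 med [0.5069 0.1119 0.0507]
cupR 95 c [511.4  48. ] size [52.7 19.1] ang 2.2 med [0.5126 0.0442 0.0509]
post 55 c [588.6  83.1] size [13.3 12.6] ang 21.2 med [0.5865 0.0836 0.1062]
pulley 97 c [655.1  87.3] size [22.4 23.7] ang 32.0 med [0.6542 0.0872 0.091 ]
arm 621 c [649.6 124.4] size [ 98.2 132.3] ang 89.1 med [0.6838 0.1206 0.0738]
vial 71 c [302.1 360.8] size [18.  19.2] ang 83.7 med [0.3025 0.3605 0.0449]
dish 554 c [308.3 246.8] size [57.4 57.2] ang 83.8 med [0.3085 0.2466 0.0129]
marker 353 c [362.6 166.3] size [132.5  21.6] ang 4.6 med [0.3594 0.1699 0.0131]
(363, 355) [108  15 214]
(289, 425) [ 87 181 201]
(379, 502) [ 83  77 162]
```

View pics/crop1.png

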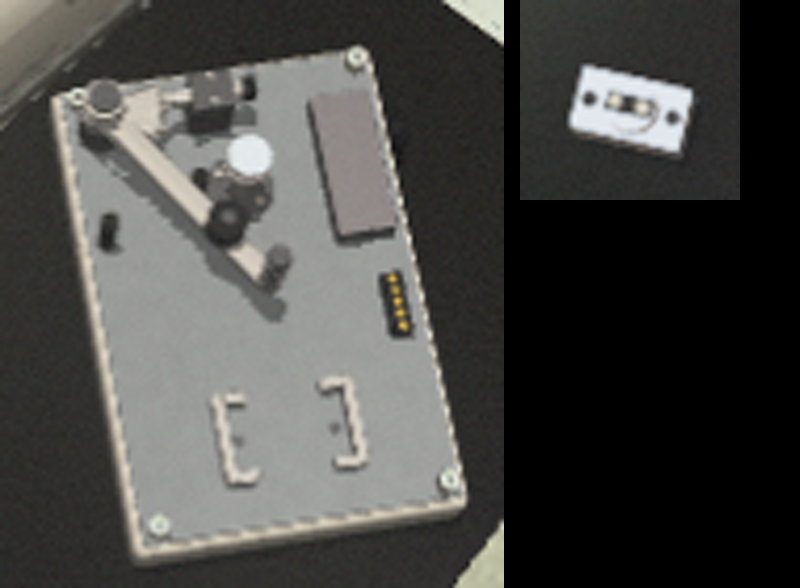

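The enlarged crop confirms the silver block, whose hole and pulley pattern differs from the turquoise ones only by colour. It measures 63.9 x 36.4 mm with its top at z=0.039, so I'm moving above it.

```bash
cat >> h.py <<'E'
from scipy.spatial.transform import Rotation as Ro
def go(target,yaw=None,n=5):
    """rows to bring the tool, pointing down, to target with its y axis at world yaw (deg)"""
    o=robot.get_obs(); p=o["position"]; R=Ro.from_quat(o["tool_rot"])
    if yaw is None: G=R
    else:
        c,s=np.cos(np.radians(yaw)),np.sin(np.radians(yaw)); G=Ro.from_matrix(np.array([[s,c,0],[-c,s,0],[0,0,-1.]]))
        G=Ro.from_matrix(np.array([[-s,c,0],[c,s,0],[0,0,-1.]]))
    rv=(R.inv()*G).as_rotvec(); st=(np.array(target)-p)/n; print("turn total",np.degrees(rv).round(1))
    for i in range(n):
        Ri=R*Ro.from_rotvec(rv*i/n); print(np.round(Ri.inv().apply(st),4).tolist(),np.degrees(rv/n).round(2).tolist())
E
python3 - <<'E'
from h import *
m=robot.camera_model("top")
B=[onplane(m,275+u/4.2,65+v/4.2,.052)[:2] for u,v in((78,97),(357,57),(450,480),(159,525))]
B=np.array(B)*1000; print(B.round(1), [np.linalg.norm(B[i]-B[(i+1)%4]).round(1) for i in range(4)], "c",B.mean(0))
for i,j in((1,0),(2,3),(0,3),(1,2)): d=B[j]-B[i]; print(np.degrees(np.arctan2(d[1],d[0])).round(2))
go((.398,.345,.20),-19.1,9)
E
```

```text
[[715.6 170.4]
 [724.8   8. ]
 [471.8  -6.3]
 [462.9 155.1]] [np.float64(162.6), np.float64(253.3), np.float64(161.7), np.float64(253.2)] c [593.78406715  81.81474137]
93.22
93.18
-176.55
-176.76Traceback (most recent call last):
  File "<stdin>", line 6, in <module>
  File "h.py", line 29, in go
    c,s=np.cos(np.radians(yaw)),np.sin(np.radians(yaw)); G=Ro.from_matrix(np.array([[s,c,0],[-c,s,0],[0,0,-1.]]))
                                                           ~~~~~~~~~~~~~~^^^^^^^^^^^^^^^^^^^^^^^^^^^^^^^^^^^^^^^^
  File "scipy/spatial/transform/_rotation.pyx", line 1143, in scipy.spatial.transform._rotation.Rotation.from_matrix
ValueError: Non-positive determinant (left-handed or null coordinate frame) in rotation matrix 0: [[-0.3272179   0.94494891  0.        ]
 [-0.94494891 -0.3272179   0.        ]
 [ 0.          0.         -1.        ]].
```

```bash
sed -i 's/; G=Ro.from_matrix(np.array(\[\[s,c,0\].*$//' h.py; python3 -c "
from h import *
go((.398,.345,.20),-19.1,9)"
```

```text
turn total [-0.1  0.1 92.3]
[-0.0313, -0.0199, 0.0024] [-0.01, 0.01, 10.26]
[-0.0343, -0.014, 0.0024] [-0.01, 0.01, 10.26]
[-0.0363, -0.0077, 0.0024] [-0.01, 0.01, 10.26]
[-0.0371, -0.0011, 0.0024] [-0.01, 0.01, 10.26]
[-0.0367, 0.0055, 0.0024] [-0.01, 0.01, 10.26]
[-0.0351, 0.012, 0.0024] [-0.01, 0.01, 10.26]
[-0.0324, 0.018, 0.0024] [-0.01, 0.01, 10.26]
[-0.0287, 0.0235, 0.0024] [-0.01, 0.01, 10.26]
[-0.024, 0.0282, 0.0024] [-0.01, 0.01, 10.26]
```

Call:
{"method": "drive_tool", "body": {
  "series": [
    [-0.031,-0.02,0.0025,0,0,10.2,1],
    [-0.034,-0.014,0.0025,0,0,10.2,1],
    [-0.036,-0.008,0.0025,0,0,10.2,1],
    [-0.037,-0.001,0.0025,0,0,10.2,1],
    [-0.037,0.0055,0.0025,0,0,10.2,1]
  ]
}}

```text
time: 0.72
position: [0.3013, 0.4569, 0.2096]
tool_rot: [0.56, 0.829, -0.0, -0.0]
ft_force: [0.5, 1.3, 0.3]
grip_width: 0.0871
```

Call:
{"method": "drive_tool", "body": {
  "series": [
    [-0.035,0.012,0.0025,0,0,10.2,1],
    [-0.032,0.018,0.0025,0,0,10.2,1],
    [-0.029,0.0235,0.0025,0,0,10.2,1],
    [-0.024,0.028,0.0025,0,0,10.2,1],
    [0,0,0,0,0,0,1]
  ]
}}

```text
time: 1.35
position: [0.3995, 0.3449, 0.1996]
tool_rot: [0.813, 0.582, -0.0, 0.0]
ft_force: [-1.3, 0.2, 0.1]
grip_width: 0.0873
```

Run:
```python
from h import *
print(robot.get_obs()["position"]); m=robot.camera_model("wrist"); im,D=robot.camera("wrist")
np.savez("w1.npz",im=im,D=D); cv2.imwrite("pics/w1.png",im)
print("cam",-np.array(m["R"]).T@m["t"])
P=cloud(m,D); sat=cv2.cvtColor(im,cv2.COLOR_BGR2HSV)[...,1]
M=(D>0)&(np.abs(P[...,2]-.04)<.004)&(np.hypot(P[...,0]-.398,P[...,1]-.345)<.05)
Q=P[M]; r=cv2.minAreaRect((Q[:,:2]*1000).astype(np.float32)); print(M.sum(),r,np.median(Q[:,2]))
# same by colour mask, rays onto z=.04
v,u=np.nonzero(M); print("pix",u.min(),u.max(),v.min(),v.max())
go((.398,.345,.012),-19.1,6)
```

```text
[0.39946149 0.34493875 0.19960432]
cam [0.42342159 0.41686477 0.36133668]
1593 ((398.26422119140625, 347.88006591796875), (63.35271453857422, 35.88654327392578), 71.53152465820312) 0.039581081266610384
pix 241 278 138 201
turn total [-0.1  0.   0.4]
[-0.0001, 0.0, 0.0313] [-0.01, 0.01, 0.07]
[-0.0001, 0.0, 0.0313] [-0.01, 0.01, 0.07]
[-0.0001, -0.0, 0.0313] [-0.01, 0.01, 0.07]
[-0.0001, -0.0, 0.0313] [-0.01, 0.01, 0.07]
[-0.0001, -0.0, 0.0313] [-0.01, 0.01, 0.07]
[-0.0001, -0.0, 0.0313] [-0.01, 0.01, 0.07]
```

View pics/w1.png

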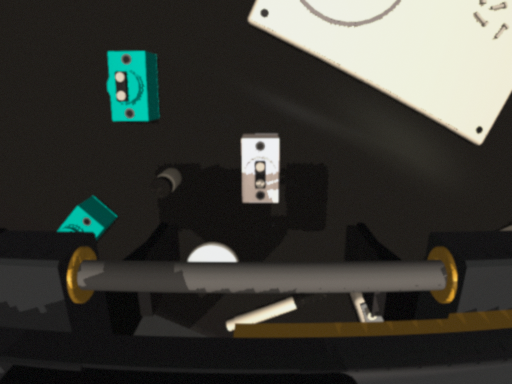

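The wrist view shows the silver block at (260,168) between the fingers, with the vial at (168,180) clear to the side. It gives (398.3, 347.9) against (398.4, 344.6) from the top camera, a 3 mm disagreement along the long side. That doesn't matter for the grip, so I'll take the mean and descend.

Call:
{"method": "drive_tool", "body": {
  "series": [
    [0.001,-0.0015,0.035,0,0,0.5,1],
    [0,0,0.04,0,0,0,1],
    [0,0,0.04,0,0,0,1],
    [0,0,0.04,0,0,0,1],
    [0,0,0.0325,0,0,0,1]
  ]
}}

```text
time: 2.02
position: [0.3957, 0.3488, 0.011]
tool_rot: [0.814, 0.581, -0.001, -0.0]
ft_force: [-1.4, -0.1, -0.5]
grip_width: 0.0871
```

Call:
{"method": "drive_tool", "body": {
  "series": [
    [0,0,0,0,0,0,1],
    [0,0,0,0,0,0,0.2],
    [0,0,0,0,0,0,0.2],
    [0,0,0,0,0,0,0.2],
    [0,0,0,0,0,0,0.2]
  ],
  "squeeze": 25
}}

```text
time: 2.65
position: [0.3974, 0.3482, 0.0133]
tool_rot: [0.815, 0.58, 0.001, 0.0]
ft_force: [0.5, -0.3, -0.6]
grip_width: 0.055
```

Call:
{"method": "drive_tool", "body": {
  "series": [
    [0,0,0,0,0,0,0.2],
    [0,0,0,0,0,0,0.2],
    [0,0,0,0,0,0,0.2],
    [0,0,0,0,0,0,0.2],
    [0,0,0,0,0,0,0.2]
  ]
}}

```text
time: 3.28
position: [0.3973, 0.348, 0.0127]
tool_rot: [0.814, 0.58, 0.0, 0.0]
ft_force: [0.8, -0.7, 2.2]
grip_width: 0.0357
```

Call:
{"method": "drive_tool", "body": {
  "series": [
    [0,0,-0.02,0,0,0,0.2],
    [0,0,-0.03,0,0,0,0.2],
    [0,0,-0.03,0,0,0,0.2],
    [0,0,-0.03,0,0,0,0.2],
    [0,0,-0.03,0,0,0,0.2]
  ]
}}

```text
time: 3.9
position: [0.3959, 0.3477, 0.1528]
tool_rot: [0.815, 0.58, -0.001, -0.0]
ft_force: [0.1, 0.3, -1.0]
grip_width: 0.0365
```

Run:
```python
from h import *
o=robot.get_obs(); print(o["position"],o["ft_force"],o["grip_width"]); m=robot.camera_model("wrist"); im,D=robot.camera("wrist")
np.savez("w2.npz",im=im,D=D)
P=cloud(m,D); T=Ro.from_quat(o["tool_rot"]).inv().apply((P-o["position"]).reshape(-1,3)).reshape(P.shape)
M=(D>0)&(np.abs(T[...,0])<.06)&(np.abs(T[...,1])<.03)&(T[...,2]<.0)&(T[...,2]>-.06)
h=np.histogram(T[...,2][M],bins=np.arange(-.06,.002,.004)); print(h[0],h[1].round(3))
M&=(np.abs(T[...,2]+.028)<.004)
r=cv2.minAreaRect((T[M][:,:2]*1000).astype(np.float32)); print(M.sum(),r,np.median(T[M][:,2]))
go((.510,.077,.20),3.3,7)
```

```text
[0.39594109 0.34770677 0.15277314] [ 0.12950693  0.2537614  -0.99527128] 0.03649526784746744
[ 146  136  672  468  467 1158  276  875 5519  383  317  323  272  258
  229] [-0.06  -0.056 -0.052 -0.048 -0.044 -0.04  -0.036 -0.032 -0.028 -0.024
 -0.02  -0.016 -0.012 -0.008 -0.004  0.   ]
6394 ((1.8463554382324219, -0.1728954315185547), (58.57884979248047, 61.75899124145508), 89.25116729736328) -0.026958363694162456
turn total [  0.2  -0.2 -22.4]
[-0.0315, 0.0278, -0.0063] [0.03, -0.03, -3.19]
[-0.033, 0.026, -0.0063] [0.03, -0.03, -3.19]
[-0.0344, 0.0241, -0.0063] [0.03, -0.03, -3.19]
[-0.0357, 0.0222, -0.0063] [0.03, -0.03, -3.19]
[-0.0369, 0.0202, -0.0063] [0.03, -0.03, -3.19]
[-0.0379, 0.0181, -0.0063] [0.03, -0.03, -3.19]
[-0.0389, 0.0159, -0.0062] [0.03, -0.03, -3.19]
```

The block is held: width 36.5 mm, top 27 mm behind the TCP. I'm moving to a point just in front of the nest, where the wrist camera should see both the nest and the held block.

```bash
python3 -c "
from h import *
go((.513,-.005,.17),3.3,9)"
```

```text
turn total [  0.2  -0.2 -22.4]
[-0.033, 0.0249, -0.0016] [0.02, -0.02, -2.48]
[-0.0341, 0.0235, -0.0016] [0.02, -0.02, -2.48]
[-0.035, 0.022, -0.0016] [0.02, -0.02, -2.48]
[-0.036, 0.0204, -0.0016] [0.02, -0.02, -2.48]
[-0.0368, 0.0188, -0.0016] [0.02, -0.02, -2.48]
[-0.0376, 0.0172, -0.0015] [0.02, -0.02, -2.48]
[-0.0383, 0.0156, -0.0015] [0.02, -0.02, -2.48]
[-0.039, 0.0139, -0.0015] [0.02, -0.02, -2.48]
[-0.0395, 0.0122, -0.0015] [0.02, -0.02, -2.48]
```

Call:
{"method": "drive_tool", "body": {
  "series": [
    [-0.033,0.025,-0.002,0,0,-2.5,0.2],
    [-0.034,0.0235,-0.002,0,0,-2.5,0.2],
    [-0.035,0.022,-0.002,0,0,-2.5,0.2],
    [-0.036,0.0205,-0.002,0,0,-2.5,0.2],
    [-0.037,0.019,-0.002,0,0,-2.5,0.2]
  ]
}}

```text
time: 4.58
position: [0.4607, 0.15, 0.1616]
tool_rot: [0.746, 0.666, -0.001, -0.001]
ft_force: [0.2, -0.4, -2.0]
grip_width: 0.0359
```

Call:
{"method": "drive_tool", "body": {
  "series": [
    [-0.0375,0.017,-0.002,0,0,-2.5,0.2],
    [-0.0385,0.0155,-0.002,0,0,-2.5,0.2],
    [-0.039,0.014,-0.002,0,0,-2.5,0.2],
    [-0.0395,0.012,-0.002,0,0,-2.5,0.2],
    [0,0,0,0,0,0,0.2]
  ]
}}

```text
time: 5.2
position: [0.5132, -0.0087, 0.1698]
tool_rot: [0.687, 0.727, 0.0, 0.0]
ft_force: [-0.3, 0.6, -1.1]
grip_width: 0.036
```

Call:
{"method": "drive_tool", "body": {
  "series": [
    [0,0,0,0,0,0,0.2],
    [0,0,0,0,0,0,0.2]
  ]
}}

```text
time: 5.45
position: [0.511, -0.0049, 0.17]
tool_rot: [0.685, 0.728, -0.0, -0.001]
ft_force: [-0.1, 0.7, -1.6]
grip_width: 0.0359
```

```bash
cat > nest.py <<'E'
from h import *
import sys
tag=sys.argv[1]; 
o=robot.get_obs(); print(o["position"].round(4),o["ft_force"].round(1),round(o["grip_width"],4)); m=robot.camera_model("wrist"); im,D=robot.camera("wrist")
np.savez(tag+".npz",im=im,D=D); cv2.imwrite(f"pics/{tag}.png",im)
P=cloud(m,D); T=Ro.from_quat(o["tool_rot"]).inv().apply((P-o["position"]).reshape(-1,3)).reshape(P.shape)
def rep(n,M,Q):
    if M.sum()<5: print(n,M.sum()); return
    q=Q[M]; r=cv2.minAreaRect((q[:,:2]*1000).astype(np.float32)); print(n,M.sum(),np.round(r[0],1),np.round(r[1],1),round(r[2],2),"z",np.median(q[:,2]).round(4))
M=(D>0)&(np.abs(T[...,0])<.045)&(np.abs(T[...,1])<.022)&(np.abs(T[...,2]+.028)<.003)
rep("held top, tool frame",M,T); x=np.sort(T[M][:,0]); print("x range",x[[3,-4]])
C=np.hypot(P[...,0]-.5096,P[...,1]-.0776)<.06
rep("cups world",(D>0)&C&(P[...,2]>.0475)&(P[...,2]<.056),P)
rep("deck world",(D>0)&C&(P[...,2]>.033)&(P[...,2]<.045),P)
E
python3 nest.py w3
```

```text
[ 0.511  -0.0049  0.17  ] [-0.1  0.7 -1.6] 0.0359
held top, tool frame 5821 [1.8 0. ] [43.8 61.9] 89.91 z -0.027
x range [-0.02872334  0.0327213 ]
cups world 1532 [509.3  79.6] [50.9 78.7] 3.42 z 0.0515
deck world 14667 [512.8  77.8] [113.4 119.8] 3.73 z 0.0397
```

View pics/w3.png

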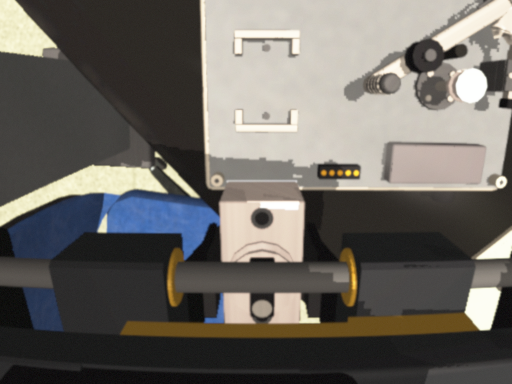

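The wrist view shows the cups at rows 30-131, columns 235-299, and the held block at columns 221-302 with its near end hidden by the gripper. Nest centre is (509.3, 79.6) at yaw 3.4°, and the block's far end is at tool x=+32.7 mm, so its centre is at +0.7 mm. Next I hover over the nest.

```bash
python3 -c "
from h import *
go((.5093,.0789,.095),3.4,4)"
```

```text
turn total [-0.1 -0.   0.1]
[0.0209, 0.0008, 0.0188] [-0.02, -0.01, 0.03]
[0.0209, 0.0008, 0.0188] [-0.02, -0.01, 0.03]
[0.0209, 0.0008, 0.0188] [-0.02, -0.01, 0.03]
[0.021, 0.0008, 0.0188] [-0.02, -0.01, 0.03]
```

Call:
{"method": "drive_tool", "body": {
  "series": [
    [0.021,0.001,0.015,0,0,0,0.2],
    [0.021,0.001,0.02,0,0,0,0.2],
    [0.021,0.001,0.02,0,0,0,0.2],
    [0.021,0.0005,0.02,0,0,0,0.2],
    [0,0,0,0,0,0,0.2]
  ]
}}

```text
time: 6.12
position: [0.5086, 0.0799, 0.0943]
tool_rot: [0.684, 0.729, -0.001, -0.002]
ft_force: [-0.2, -0.1, -2.2]
grip_width: 0.036
```

Call:
{"method": "drive_tool", "body": {
  "series": [
    [0,0,0,0,0,0,0.2],
    [0,0,0,0,0,0,0.2]
  ]
}}

```text
time: 6.38
position: [0.5114, 0.0774, 0.0964]
tool_rot: [0.686, 0.728, 0.001, 0.001]
ft_force: [-0.1, -0.8, -2.4]
grip_width: 0.0356
```

```bash
python3 nest.py w4
python3 - <<'E'
from h import *
o=robot.get_obs(); f=np.load("w4.npz"); m=robot.camera_model("wrist"); P=cloud(m,f["D"]); D=f["D"]
T=Ro.from_quat(o["tool_rot"]).inv().apply((P-o["position"]).reshape(-1,3)).reshape(P.shape)*1000
W=(D>0)&(P[...,2]>.0475)&(P[...,2]<.056)&(T[...,0]>25)&(T[...,0]<50)&(np.abs(T[...,1])<35)
q=T[W]; print(W.sum(), "cup +x: x",np.percentile(q[:,0],[1,99]),"y",np.percentile(q[:,1],[1,50,99]))
B=(D>0)&(T[...,2]>-20)&(T[...,2]<8)&(T[...,0]>20)&(T[...,0]<40)&(np.abs(T[...,1])<25)
q=T[B]; print(B.sum(),"block +x face: x",np.percentile(q[:,0],[5,50,95,99]),"y",np.percentile(q[:,1],[1,50,99]))
s,Ds=robot.camera("side"); ms=robot.camera_model("side"); u,v=proj(ms,np.array([.51,.078,.07])); u,v=int(u),int(v)
a=cv2.resize(s[v-50:v+50,u-65:u+65],(780,600),interpolation=cv2.INTER_CUBIC)
b=cv2.resize(f["im"],(400,300)); cv2.imwrite("pics/c4.png",cv2.hconcat([cv2.resize(a,(400,300)),b]))
E
```

```text
[0.5114 0.0774 0.0964] [-0.1 -0.8 -2.4] 0.0356
held top, tool frame 5856 [1.9 0. ] [43.9 62. ] 89.68 z -0.027
x range [-0.02863623  0.03272661]
cups world 1120 [507.3 110.3] [51.1 17.5] 3.43 z 0.0515
deck world 11050 [511.4  91.3] [113.8  92.8] 4.95 z 0.0396
1102 cup +x: x [25.36445478 41.59419552] y [-27.29956601  -2.28128864  23.14975972]
1137 block +x face: x [32.08059873 32.37631585 32.65009805 32.76818696] y [-17.58348647  -0.41736737  17.09968422]
```

View pics/c4.png

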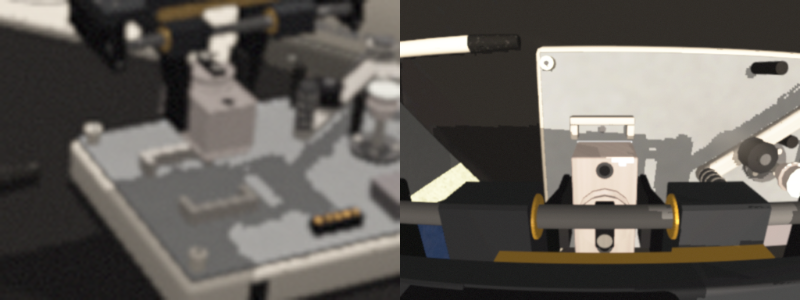

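The wrist view shows the held block just short of the far cup, which sits at (602,126) in the right half. Measured in one frame, the cup centre is at (+2.2, -2.1) mm and the block at (+0.4, -0.2) mm. I'm shifting by (+1.8, -1.9) mm, lowering to just above the cups and checking again.

Call:
{"method": "drive_tool", "body": {
  "series": [
    [0.0018,-0.0019,0.006,0,0,0,0.2],
    [0,0,0.01,0,0,0,0.2],
    [0,0,0.008,0,0,0,0.2],
    [0,0,0,0,0,0,0.2],
    [0,0,0,0,0,0,0.2]
  ]
}}

```text
time: 7.1
position: [0.5087, 0.0795, 0.0714]
tool_rot: [0.686, 0.728, -0.0, -0.0]
ft_force: [-0.0, -0.3, -1.8]
grip_width: 0.0357
```

```bash
cat > rel.py <<'E'
from h import *
for k in range(2):
    o=robot.get_obs(); m=robot.camera_model("wrist"); im,D=robot.camera("wrist"); P=cloud(m,D)
    print(o["position"].round(4),o["tool_rot"].round(4),o["ft_force"].round(1))
    T=Ro.from_quat(o["tool_rot"]).inv().apply((P-o["position"]).reshape(-1,3)).reshape(P.shape)*1000
    W=(D>0)&(P[...,2]>.0485)&(P[...,2]<.055)&(T[...,0]>33.8)&(T[...,0]<50)&(np.abs(T[...,1])<35)
    q=T[W]; r=cv2.minAreaRect(q[:,:2].astype(np.float32)); print(W.sum(), "cup +x: x",np.percentile(q[:,0],[1,99]).round(1),"y",np.percentile(q[:,1],[1,99]).round(1),"->",(np.percentile(q[:,1],[1,99]).mean()).round(1),r[2], "z",np.median(P[W][:,2]).round(4))
    B=(D>0)&(T[...,2]>-20)&(T[...,2]<5)&(T[...,0]>20)&(T[...,0]<37)&(np.abs(T[...,1])<25)
    q=T[B]; print(B.sum(),"block +x face: x",np.percentile(q[:,0],[50,95]).round(1),"y",np.percentile(q[:,1],[1,99]).round(1),"->",(np.percentile(q[:,1],[1,99]).mean()).round(1))
E
python3 rel.py
```

```text
[0.5087 0.0795 0.0714] [ 6.856e-01  7.279e-01 -1.000e-04 -1.000e-04] [-0.  -0.3 -1.8]
1020 cup +x: x [34.  39.8] y [-24.   25.3] -> 0.7 89.98815155029297 z 0.0514
1091 block +x face: x [32.4 32.7] y [-17.5  17.1] -> -0.2
[0.5088 0.0795 0.0716] [6.857e-01 7.279e-01 1.000e-04 1.000e-04] [ 0.1 -0.4 -2.3]
1028 cup +x: x [34.  39.9] y [-24.3  25.3] -> 0.5 0.01634640246629715 z 0.0515
1088 block +x face: x [32.4 32.6] y [-17.5  17. ] -> -0.3
```

Call:
{"method": "drive_tool", "body": {
  "series": [
    [0.0001,0.0008,0.003,0,0,0,0.2],
    [0,0,0.003,0,0,0,0.2],
    [0,0,0.002,0,0,0,0.2],
    [0,0,0.002,0,0,0,0.2],
    [0,0,0,0,0,0,0.2]
  ]
}}

```text
time: 7.82
position: [0.5093, 0.0797, 0.0614]
tool_rot: [0.686, 0.728, -0.0, -0.0]
ft_force: [-0.2, 0.8, -1.6]
grip_width: 0.0358
```

Call:
{"method": "drive_tool", "body": {
  "series": [
    [0,0,0.002,0,0,0,0.2],
    [0,0,0.002,0,0,0,0.2],
    [0,0,0.002,0,0,0,0.2],
    [0,0,0.001,0,0,0,0.2],
    [0,0,0,0,0,0,0.2]
  ]
}}

```text
time: 8.45
position: [0.5094, 0.0797, 0.0544]
tool_rot: [0.686, 0.728, -0.0, -0.0]
ft_force: [0.5, 0.5, -2.0]
grip_width: 0.0356
```

Call:
{"method": "drive_tool", "body": {
  "series": [
    [0,0,0.001,0,0,0,0.2],
    [0,0,0.001,0,0,0,0.2],
    [0,0,0,0,0,0,0.2],
    [0,0,0,0,0,0,0.2]
  ]
}}

```text
time: 8.95
position: [0.5095, 0.0797, 0.0527]
tool_rot: [0.686, 0.728, 0.0, 0.0]
ft_force: [0.3, -0.6, 0.3]
grip_width: 0.0357
```

The weight has come off at the expected height, so the block is seated. I'm opening the fingers moderately.

Call:
{"method": "drive_tool", "body": {
  "series": [
    [0,0,0,0,0,0,0.55],
    [0,0,0,0,0,0,0.55],
    [0,0,0,0,0,0,0.55],
    [0,0,0,0,0,0,0.55],
    [0,0,0,0,0,0,0.55]
  ]
}}

```text
time: 9.57
position: [0.5094, 0.0797, 0.0526]
tool_rot: [0.686, 0.728, -0.0, -0.0]
ft_force: [0.5, -0.4, 0.9]
grip_width: 0.0477
```

Call:
{"method": "drive_tool", "body": {
  "series": [
    [0,0,-0.01,0,0,0,0.55],
    [0,0,-0.02,0,0,0,0.55],
    [0,0,-0.03,0,0,0,0.55],
    [0,0,-0.03,0,0,0,0.55],
    [0,0,-0.03,0,0,0,0.55]
  ]
}}

```text
time: 10.2
position: [0.5093, 0.0797, 0.1742]
tool_rot: [0.686, 0.728, 0.0, 0.0]
ft_force: [0.3, 0.0, -0.6]
grip_width: 0.0478
```

```bash
cat > chk.py <<'E'
from h import *
import sys
def rep(n,M,P):
    if M.sum()<5: print(n,M.sum()); return
    q=P[M]; r=cv2.minAreaRect((q[:,:2]*1000).astype(np.float32)); print(n,M.sum(),np.round(r[0],1),np.round(r[1],1),round(r[2],2),"z",np.median(q[:,2]).round(4),"med",np.median(q,0).round(4))
for c in sys.argv[1:]:
    m=robot.camera_model(c); im,D=robot.camera(c); P=cloud(m,D); np.savez("c_"+c+".npz",im=im,D=D); print(c)
    near=lambda x,y,r,z0,z1:(D>0)&(np.hypot(P[...,0]-x,P[...,1]-y)<r)&(P[...,2]>z0)&(P[...,2]<z1)
    B=near(.5095,.0797,.045,.076,.084); rep("block top",B,P)
    if B.sum()>20:
        q=P[B]; A=np.c_[q[:,:2]-q[:,:2].mean(0),np.ones(len(q))]; print("  slopes",np.linalg.lstsq(A,q[:,2],rcond=None)[0].round(4))
    rep("cups",near(.5095,.0797,.055,.0485,.055),P)
    rep("post",near(.588,.083,.035,.095,.12),P)
    rep("pivot?",near(.705,.165,.03,.06,.1),P)
    rep("armflat",near(.65,.125,.07,.072,.079),P)
o=robot.get_obs(); print(o["position"],o["grip_width"],o["q"].round(2))
E
python3 chk.py wrist top
```

```text
wrist
block top 2342 [509.3  80.6] [36.1 63.4] 3.41 z 0.0796 med [0.5089 0.0927 0.0796]
  slopes [0.0009 0.0016 0.0797]
cups 910 [509.6  79.6] [51.1 78.6] 2.8 z 0.0515 med [0.5072 0.1121 0.0515]
post 427 [600.1  89.9] [41.1 13.3] 27.15 z 0.1084 med [0.5866 0.0852 0.1084]
pivot? 1316 [690.6 153. ] [26.2 41.3] 11.16 z 0.0746 med [0.6893 0.1568 0.0746]
armflat 4266 [654.1 129.2] [ 99.5 122.7] 84.63 z 0.0742 med [0.6806 0.1275 0.0742]
top
block top 9 [525.7  96.5] [20.   2.8] 81.85 z 0.0802 med [0.5251 0.0929 0.0802]
cups 3
post 18 [600.9  90.9] [39.  10.5] 30.68 z 0.1008 med [0.5869 0.0875 0.1008]
pivot? 174 [692.5 155. ] [35.4 32.7] 85.76 z 0.076 med [0.6936 0.1574 0.076 ]
armflat 394 [654.2 126.8] [ 92.2 123.8] 87.17 z 0.0747 med [0.6839 0.1227 0.0747]
[0.51177439 0.07964702 0.17621494] 0.0476574798634115 [-0.06  0.45  1.75  0.    0.93 -0.12]
```

The block is seated: its top is at z=0.0796, level, at yaw 3.41° and centre (509.3, 80.6), against cups at (509.6, 79.6). Next I locate the post and arm direction from the same wrist picture.

```bash
cat > arm.py <<'E'
from h import *
def fit(P,D):
    near=lambda x,y,r,z0,z1:(D>0)&(np.hypot(P[...,0]-x,P[...,1]-y)<r)&(P[...,2]>z0)&(P[...,2]<z1)
    M=near(.587,.085,.016,.105,.114); q=P[M][:,:2].astype(np.float32)*1000; c=cv2.minEnclosingCircle(q); print("post",M.sum(),np.round(c[0],1),round(c[1],1),q.mean(0).round(1)); return np.array(c[0])
if __name__=="__main__":
    f=np.load("c_wrist.npz"); m=robot.camera_model("wrist"); D=f["D"]; P=cloud(m,D); p=fit(P,D)
    q=P[...,:2]*1000; best=None
    A=(D>0)&(np.abs(P[...,2]-.0742)<.0025)
    for k in range(30,50,1):
        d=np.array([np.cos(np.radians(k)),np.sin(np.radians(k))]); n=np.array([-d[1],d[0]])
        w=q-p; s=w@d; t=w@n; M=A&(s>45)&(s<115)&(np.abs(t)<25)
        print(k,M.sum(),np.percentile(t[M],[5,50,95]).round(1),end="; ")
    M=(D>0)&(P[...,2]>.077)&(P[...,2]<.1)&(q[...,0]>675)&(q[...,0]<730)&(q[...,1]>140)
    x=q[M].astype(np.float32); print("\npivot cap",M.sum(),cv2.minEnclosingCircle(x) if len(x) else 0, x.mean(0), np.median(P[M][:,2]))
    M=(D>0)&(P[...,2]>.077)&(P[...,2]<.1)&(np.hypot(q[...,0]-617,q[...,1]-106)<20); x=q[M].astype(np.float32)
    print("roller",M.sum(),x.mean(0),cv2.minEnclosingCircle(x), np.median(P[M][:,2]))
    im=f["im"]; cv2.imwrite("pics/w5.png",cv2.resize(im[0:200],(800,312)))
E
python3 arm.py
```

```text
post 326 [591.7  83.6] 7.3 [590.5  84.4]
30 876 [-21.1   7.9  15.5]; 31 861 [-18.9   6.8  14. ]; 32 844 [-15.3   5.7  12.4]; 33 833 [-13.9   4.4  10.9]; 34 822 [-13.8   3.3   9.4]; 35 816 [-15.1   1.9   7.8]; 36 811 [-16.4   0.6   6.5]; 37 803 [-17.   -0.7   5.3]; 38 798 [-17.8  -1.9   4.1]; 39 795 [-19.1  -3.2   3. ]; 40 786 [-19.8  -4.4   2. ]; 41 776 [-20.8  -5.6   1.1]; 42 765 [-21.6  -6.9   0.2]; 43 746 [-22.3  -8.1  -0.7]; 44 728 [-22.4  -9.4  -1.7]; 45 697 [-21.  -10.5  -2.6]; 46 695 [-22.1 -11.7  -3.4]; 47 688 [-23.1 -12.7  -4.1]; 48 669 [-23.3 -13.6  -4.5]; 49 654 [-23.8 -14.6  -4.6]; 
pivot cap 1000 ((691.4537963867188, 155.39085388183594), 22.29308319091797) [691.22394 156.65337] 0.0801566721654136
roller 966 [619.43823 105.31453] ((618.611083984375, 103.58587646484375), 19.500391006469727) 0.09441341622343302
```

View pics/w5.png

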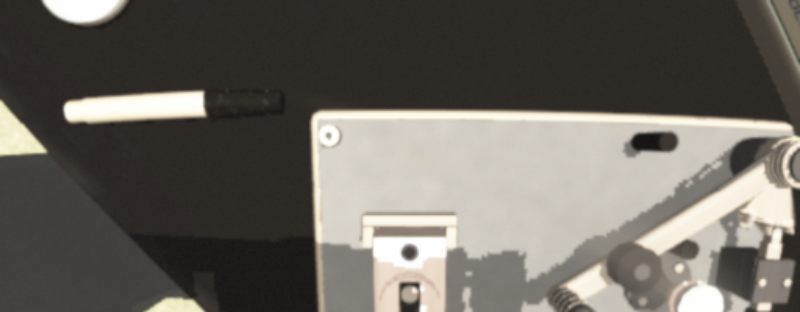

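The crop shows the seated block in the cups (bottom centre), the post at the lower edge near (565,300), the roller at (640,270) and the pivot at upper right. The post is at about (590, 84) and the arm direction is 36.5°, which fits the roller seen 37 mm inward. I'm shutting the fingers and moving to the front side of the post.

```bash
python3 -c "
from h import *
go((.606,.056,.15),36.5,5)"
```

```text
turn total [  0.4   0.2 -33.1]
[-0.0058, 0.0185, 0.0054] [0.09, 0.04, -6.61]
[-0.0079, 0.0177, 0.0054] [0.09, 0.04, -6.61]
[-0.0099, 0.0167, 0.0053] [0.09, 0.04, -6.61]
[-0.0118, 0.0154, 0.0053] [0.09, 0.04, -6.61]
[-0.0135, 0.014, 0.0053] [0.09, 0.04, -6.61]
```

Call:
{"method": "drive_tool", "body": {
  "series": [
    [-0.006,0.0185,0.005,0,0,-6.6,0],
    [-0.008,0.0175,0.005,0,0,-6.6,0],
    [-0.01,0.0165,0.005,0,0,-6.6,0],
    [-0.012,0.0155,0.005,0,0,-6.6,0],
    [-0.0135,0.014,0.005,0,0,-6.6,0]
  ],
  "squeeze": 30
}}

```text
time: 10.92
position: [0.6032, 0.0553, 0.1466]
tool_rot: [0.449, 0.894, -0.0, -0.001]
ft_force: [-0.2, -0.4, -0.6]
grip_width: 0.0065
```

Call:
{"method": "drive_tool", "body": {
  "series": [
    [0,0,0,0,0,0,0],
    [0,0,0,0,0,0,0],
    [0,0,0,0,0,0,0],
    [0,0,0,0,0,0,0]
  ]
}}

```text
time: 11.42
position: [0.6029, 0.0557, 0.1478]
tool_rot: [0.451, 0.893, -0.0, -0.0]
ft_force: [-0.2, -0.6, 0.6]
grip_width: 0.0003
```

Run:
```python
from h import *
from arm import fit
o=robot.get_obs(); m=robot.camera_model("wrist"); im,D=robot.camera("wrist"); P=cloud(m,D); print(o["position"],o["grip_width"])
T=Ro.from_quat(o["tool_rot"]).inv().apply((P-o["position"]).reshape(-1,3)).reshape(P.shape)*1000
M=(D>0)&(P[...,2]>.104)&(P[...,2]<.115)&(np.abs(T[...,1])<35)&(T[...,0]>5)&(T[...,0]<60)&(T[...,2]>5)
q=T[M]; print("post in tool frame",M.sum(),cv2.minEnclosingCircle(q[:,:2].astype(np.float32)), np.median(q,0), cv2.minEnclosingCircle((P[M][:,:2]*1000).astype(np.float32)))
cv2.imwrite("pics/w6.png",im)
go((.606,.056,.081),36.5,4)
```

```text
[0.60286917 0.05566277 0.14782996] 0.00029078466555498383
post in tool frame 397 ((30.690143585205078, 4.758546352386475), 6.9804911613464355) [31.23729144  4.71645025 38.6988312 ] ((588.478515625, 83.18737030029297), 6.980486869812012)
turn total [ 0.  -0.  -0.1]
[-0.0004, 0.0007, 0.0167] [0.0, -0.0, -0.02]
[-0.0004, 0.0007, 0.0167] [0.0, -0.0, -0.02]
[-0.0004, 0.0007, 0.0167] [0.0, -0.0, -0.02]
[-0.0004, 0.0007, 0.0167] [0.0, -0.0, -0.02]
```

View pics/w6.png

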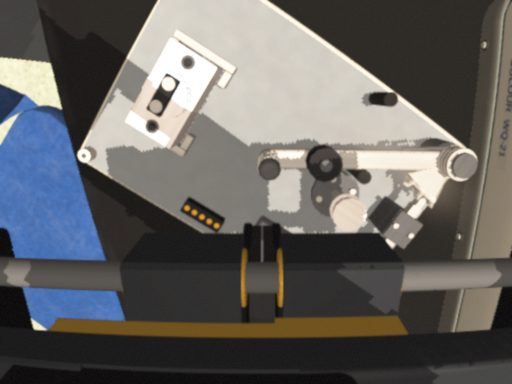

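The wrist view shows the post at (269,167), the roller at (323,162), the pivot at (461,164) and the shut fingers at (262,240) squarely on the front side. The post is 30.7 mm ahead along tool x and +4.8 mm in y, with radius 7.0 mm as specified. I'm descending and creeping forward.

Call:
{"method": "drive_tool", "body": {
  "series": [
    [0,0,0.017,0,0,0,0],
    [0,0.0005,0.017,0,0,0,0],
    [0,0,0.017,0,0,0,0],
    [0,0,0.016,0,0,0,0],
    [0.006,0,0,0,0,0,0]
  ]
}}

```text
time: 12.1
position: [0.599, 0.0605, 0.0785]
tool_rot: [0.451, 0.893, -0.001, -0.002]
ft_force: [0.0, -0.6, 0.8]
grip_width: 0.0005
```

Call:
{"method": "drive_tool", "body": {
  "series": [
    [0.004,0,0,0,0,0,0],
    [0.003,0,0,0,0,0,0],
    [0.002,0,0,0,0,0,0],
    [0,0,0,0,0,0,0]
  ]
}}

```text
time: 12.6
position: [0.5965, 0.067, 0.0814]
tool_rot: [0.451, 0.893, 0.0, 0.002]
ft_force: [3.1, -3.7, 0.1]
grip_width: 0.0001
```

```bash
cat > path.py <<'E'
from h import *
import sys
# pivot from the measured post; rows pushing the tool round the pivot by th rad in n rows, turning with the arm
th=float(sys.argv[1]); n=int(sys.argv[2]); o=robot.get_obs(); R=Ro.from_quat(o["tool_rot"])
a=np.radians(36.5); piv=np.array([.5885,.0832])+.135*np.array([np.cos(a),np.sin(a)])
v=R.inv().apply(np.r_[piv-o["position"][:2],0]); print("pos",o["position"].round(4),"pivot in tool",v.round(4),"F tool",R.inv().apply(o["ft_force"]).round(1), "arm angle est",0 )
k=th/n; c,s=np.cos(k),np.sin(k)  # clockwise from above = + about tool z (down)
d=v[:2]-np.array([[c,-s],[s,c]])@v[:2]; print("row",d.round(4),"turn",np.degrees(k).round(2))
E
python3 path.py 0.2 5
```

```text
pos [0.5965 0.067  0.0814] pivot in tool [0.0179 0.1382 0.0003] F tool [-4.8  0.3 -0.1] arm angle est 0
row [ 0.0055 -0.0006] turn 2.29
```

Contact: 4.8 N along -tool x, matching the rest preload. I'm swinging round the pivot.

Call:
{"method": "drive_tool", "body": {
  "series": [
    [0.0055,-0.0006,0,0,0,2.3,0],
    [0.0055,-0.0006,0,0,0,2.3,0],
    [0.0055,-0.0006,0,0,0,2.3,0],
    [0.0055,-0.0006,0,0,0,2.3,0],
    [0.0055,-0.0006,0,0,0,2.3,0]
  ]
}}

```text
time: 13.22
position: [0.5803, 0.0879, 0.0814]
tool_rot: [0.538, 0.843, 0.0, 0.003]
ft_force: [4.2, -6.4, 0.3]
grip_width: 0.0004
```

```bash
python3 path.py 0.2 5
```

```text
pos [0.5803 0.0879 0.0814] pivot in tool [0.0195 0.1377 0.0004] F tool [-7.6  1.1 -0.3] arm angle est 0
row [ 0.0055 -0.0007] turn 2.29
```

Call:
{"method": "drive_tool", "body": {
  "series": [
    [0.0055,-0.0007,0,0,0,2.3,0],
    [0.0055,-0.0007,0,0,0,2.3,0],
    [0.0055,-0.0007,0,0,0,2.3,0],
    [0.0055,-0.0007,0,0,0,2.3,0],
    [0.0055,-0.0007,0,0,0,2.3,0]
  ]
}}

```text
time: 13.85
position: [0.568, 0.1124, 0.0814]
tool_rot: [0.62, 0.785, 0.001, 0.003]
ft_force: [4.2, -7.9, -0.9]
grip_width: 0.0003
```

```bash
cat > post.py <<'E'
from h import *
for k in range(1):
    o=robot.get_obs(); m=robot.camera_model("wrist"); im,D=robot.camera("wrist"); P=cloud(m,D); np.savez("p.npz",im=im,D=D)
    T=Ro.from_quat(o["tool_rot"]).inv().apply((P-o["position"]).reshape(-1,3)).reshape(P.shape)*1000
    a=np.radians(36.5); p0=np.array([.5885,.0832]); piv=p0+.135*np.array([np.cos(a),np.sin(a)])
    M=(D>0)&(P[...,2]>.104)&(P[...,2]<.115)&(np.abs(T[...,1])<30)&(T[...,0]>10.5)&(T[...,0]<40)
    c=np.array(cv2.minEnclosingCircle((P[M][:,:2]*1000).astype(np.float32))[0])/1000; w=c-piv
    print("post",M.sum(),c.round(4),"tool",np.median(T[M],0).round(1),"r",np.linalg.norm(w).round(4),"theta",(a-np.arctan2(-w[1],-w[0])).round(3))
    d=-np.array([-np.sin(a),np.cos(a)])
E
python3 post.py; python3 path.py 0.05 2
```

```text
post 917 [0.5647 0.1284] tool [ 18.7   2.2 -27.7] r 0.1369 theta 0.378
pos [0.5678 0.113  0.0815] pivot in tool [0.0194 0.1374 0.0007] F tool [-8.3  2.1  1.4] arm angle est 0
row [ 0.0034 -0.0004] turn 1.43
```

Call:
{"method": "drive_tool", "body": {
  "series": [
    [0.0048,-0.0006,0,0,0,2.0,0],
    [0.0048,-0.0006,0,0,0,2.0,0],
    [0,0,0,0,0,0,0],
    [0,0,0,0,0,0,0]
  ]
}}

```text
time: 14.4
position: [0.5649, 0.1212, 0.0814]
tool_rot: [0.646, 0.763, 0.001, 0.003]
ft_force: [4.2, -7.7, -0.1]
grip_width: 0.0006
```

```bash
python3 post.py; python3 path.py 0.03 1
python3 - <<'E'
from h import *
f=np.load("p.npz"); a=cv2.resize(f["im"],(400,300)); s,_=robot.camera("side"); b=cv2.resize(s[190:310,250:410],(400,300)); cv2.imwrite("pics/p1.png",cv2.hconcat([a,b]))
E
```

```text
post 894 [0.5626 0.1378] tool [ 18.7   2.6 -27.8] r 0.1369 theta 0.448
pos [0.5649 0.1212 0.0814] pivot in tool [0.0201 0.1373 0.0007] F tool [-9.   3.7  1.5] arm angle est 0
row [ 0.0041 -0.0005] turn 1.72
```

View pics/p1.png

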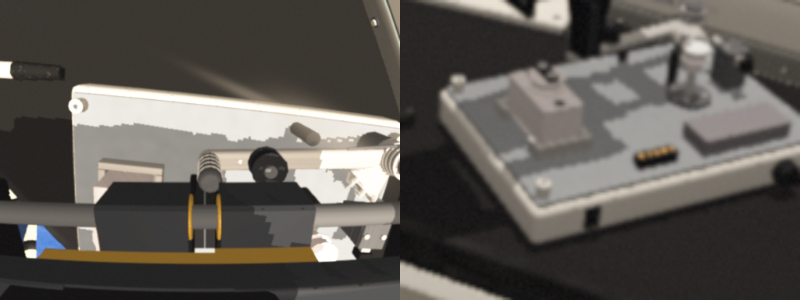

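The arm is at about 0.45 rad with 9 N on the fingers, the black stop peg at (305,130) is close, and the block in the side view sits in its cups. One last small push, then a check of force and steadiness.

Call:
{"method": "drive_tool", "body": {
  "series": [
    [0.0035,-0.0004,0,0,0,1.4,0],
    [0,0,0,0,0,0,0],
    [0,0,0,0,0,0,0],
    [0,0,0,0,0,0,0]
  ]
}}

```text
time: 15.0
position: [0.5639, 0.1244, 0.0814]
tool_rot: [0.656, 0.755, 0.001, 0.003]
ft_force: [5.1, -8.1, -1.5]
grip_width: 0.0003
```

```bash
python3 post.py; python3 path.py 0.02 1
python3 - <<'E'
from h import *
m=robot.camera_model("side"); s,D=robot.camera("side"); P=cloud(m,D)
M=(D>0)&(np.hypot(P[...,0]-.5095,P[...,1]-.08)<.045)&(P[...,2]>.076)&(P[...,2]<.084); q=P[M]
print("block top side",M.sum(),cv2.minAreaRect((q[:,:2]*1000).astype(np.float32)),np.median(q[:,2]))
m=robot.camera_model("top"); s,D=robot.camera("top"); P=cloud(m,D)
for n,x,y,z in(("vial",.3025,.3605,.03),("dish",.3085,.2466,.007),("marker",.3594,.1699,.008)):
    M=(D>0)&(np.hypot(P[...,0]-x,P[...,1]-y)<(.09 if n=="marker" else .045))&(P[...,2]>z)&(P[...,2]<.06); print(n,M.sum(),np.median(P[M],0).round(4))
E
```

```text
post 922 [0.5621 0.1408] tool [ 18.5   2.2 -27.8] r 0.1368 theta 0.47
pos [0.564  0.1244 0.0814] pivot in tool [0.0201 0.1372 0.0007] F tool [-8.9  4.   1.3] arm angle est 0
row [ 0.0027 -0.0004] turn 1.15
block top side 222 ((507.6391906738281, 77.67021942138672), (35.246612548828125, 68.26445007324219), 5.174478530883789) 0.07896240571956976
vial 70 [0.3027 0.3607 0.0451]
dish 173 [0.3085 0.2643 0.013 ]
marker 1 [0.3356 0.2567 0.0112]
```

```bash
python3 -c "
from h import *
o=robot.get_obs(); print(o['time'],o['joint_velocities'].round(3)); print(robot.hand_in())"
```

```text
15.15 [ 0.     0.001 -0.001  0.    -0.001 -0.002]
the job is handed in; nothing more can be done
None
```

The silver bearing block is set down and released in the nest, and the shut fingers are holding the tensioner arm at about 0.47 rad. I handed in at 15.15 s; no verdict is reported.

**Block:** After release the wrist camera put its top at z = 0.0796 m, flat within 0.002 rad. It was at yaw 3.4°, and its centre was within about 1 mm of the cups' centre (509.3, 80.6 against 509.6, 79.6 mm). The last side view gave 5.2° and an outline about 2 mm off, 68 mm long. I took that as a coarse, oblique reading with few points.

**Tensioner:** The arm was steady, with about 9 N of push on the fingers. The 0.47 rad comes from the post position seen by the wrist camera, short of the 0.50 stop and past the catch. I did not observe the pawl directly; that it is down is inferred from the angle.

**Bystanders:** The vial was unmoved in the last top view. The arm hid the marker and most of the dish, so I could not check them, and the dish's 18 mm shift in that reading comes from the few points still visible. I felt no contact with either, and the fingers stayed above them on the way.

**Camera disagreement:** The top and wrist cameras differed by 2 to 3 mm along y, so I aligned the block using the wrist camera only.

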